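# Lock the tube-rack tray on the orbital shaker with its T key

## Task

Get the tube rack ready for shaking: slide its tray, without lifting it, fully home under the hooks on the shaker platform; then take the T key from its stand, pass its foot down through the slots of the tray and the platform, press it gently against its spring, turn it a quarter turn clockwise (seen from above) and let it come up so that it locks the tray down. Feel for the slot and never force the key, and do not shift the bottle, the timer or the tip box.

Things in the scene. Friction and masses are not known exactly. Their poses are not given: they have to be found in the camera images.
- shaker: Orbital shaker, fixed: white housing 250 (x) by 276 (y) mm, top 77 mm above the bench, with the platform on four short posts above it. Origin: centre of the underside. The dial panel faces -x.
- platform: Flat aluminium platform of the shaker, 240 (x) by 270 (y) by 6 mm, 106 mm above the bench, 24 mm of space under it. Origin: centre of its top. The tray slides along +y to two hooks that stop it and reach over its edge; pairs of pins guide its sides with about 1 mm play.
- slot (a point): Centre of the platform's T slot (28.2 mm along x, 8.8 mm along y) at the platform's top; axes as platform. Under the plate a groove 10 mm wide crosses the slot along y, between ribs 2.5 mm high. Below the ribs the T foot can be turned clockwise (seen from above) up to a stop at about 98 degrees; let up near 90 degrees it rises into the groove. Anticlockwise it is blocked.
- tray: Loose steel tray, 0.5 kg, lying on the platform with a foam tube rack fixed on it (rack top 50 mm, tube caps 68 mm above the tray's underside). 134 mm wide (x), from y -122 to +95 mm, sheet 4 mm thick. Origin: on the underside, 75 mm in +y of its slot. Home, against the hooks: its origin at the platform's origin (y = 0 within 2 mm). Starts 20 to 45 mm short (-y).
- tray_slot (a point): Centre of the tray's slot (32.5 mm along x, 13 mm along y) at the top of the tray's sheet; axes as tray. With the tray home it lies over the platform's slot.
- pull (a point): Middle of the top edge of the tray's folded pull edge: an upright strip 74 mm long (x), 9 mm thick (y), standing 23 mm above the tray's sheet across its -y end, 42.5 mm in -y of the tray's slot. Its top is 27 mm above the tray's underside. Axes as tray.
- key: Loose T key, 57 mm tall, 80 g, upright in the stand. Origin: centre of the foot's underside, z up. Steel T foot 26.5 (x) by 7 (y) by 6 mm; shank 6.5 mm; black wing grip 40 (x, parallel to the foot) by 12 (y) mm, 30 to 57 mm above the origin. Locked: origin 12 mm below the platform's top. To turn, it must be pressed about 3 mm lower (12 to 13 N; solid at 3.4 mm). No pose is given while held.
- cup (a point): Centre of the underside of the key's spring cup, a steel disc 26 mm across that slides on the key's shank. Free, it is 12 mm above the key's origin; a spring of 1.8 N/mm in the grip lets it be pushed up by at most 7.4 mm, then it is solid. It rests on the stand, later on the tray's sheet (pushed up 4 mm, 7 N, when the key is locked).
- stand: Grey plastic block, fixed, 62 (x) by 100 (y) by 30 mm on a base 74 by 112 by 6 mm, with two slots in its top (30.5 mm along x, 11 mm along y, 22 mm deep), 24 mm either side of the middle along y; the key hangs by its cup in the slot at +y. Origin: centre of the underside.
- bottle: 100 ml laboratory bottle with a blue cap, 56 mm across, 110 mm tall, standing on the bench. Bystander. Origin: centre of the underside.
- timer: Small white digital timer lying on the bench, 68 x 64 x 19 mm. Bystander. Origin: centre of the underside.
- tip_box: Clear pipette tip box, 136 x 115 x 66 mm, on the bench. Bystander. Origin: centre of the underside.

How it is judged:
By the outcome, as a careful person would: the job done as asked, in the order asked, and still so for the second after the job is handed in, with the robot touching nothing.
It also fails if it takes over 64 s, if anything falls off the work surface, if the arm or the gripper's body presses on something with over 40 N, if the wrist force passes 120 N, or if a joint passes its speed limit or range.

## Robot

A 6-joint arm with a two-finger parallel gripper is mounted at the origin on a cart in front of the work surface, level with it; the furniture and walls round the work are solid. World frame = base frame: x ahead of the robot, y to its left, z up, the work surface at z = 0. Lengths are in m, angles in rad, forces in N, time in s.
With the tool pointing down it reaches from about 0.35 to 0.775 m from the base axis. Payload 5.5 kg.
Tool frame: the origin (TCP) lies midway between the tips of the shut fingers; the grasp point (between the pads) lies 19 mm behind it; z points along the fingers, y is the line along which they close (so a half turn about z gives the same grasp; the last joint's range is limited). The gripper opens to 85 mm and grips with 20 to 120 N. Pads are 22 mm wide; open, the fingers measure 114 mm over their backs; the gripper's body (76 mm by 85 mm) begins 54 mm behind the grasp point. The pads swing forward as they close: fully open they stand 13 mm farther back than shut.
Start: joints at [1.056, 0.313, 0.046, 1.304, 0, 1.431], TCP at [0.211, 0.535, 0.231] pointing down, gripper open.
Joint ranges: [-2.76, 2.76], [-0.86, 1.69], [-1.03, 1.26], [-2.2, 2.34], [-1.47, 1.5], [-3.14, 3.14]. Speed limits (rad/s): [2.57, 2.57, 3.14, 3.14, 3.14, 3.14].

## Interface

Orientations are given as a unit quaternion [w, x, y, z].
In Python, from workcell import env gives the robot as it stands.
- The arm moves only by the tool move_arm, never from a script. Its argument "targets" is a list of rows, each a list of 3 entries, a list of its own where there are three numbers: the shift along the tool's x, y, z in mm, then the turn, a rotation vector about the tool's x, y, z in units of 10 degrees (1.0 is 10 degrees), then the closure, from -1 (fully open) to 1 (shut). In form: [[[dx, dy, dz], [ax, ay, az], gripper], ...]. A call has 1 to 5 rows; each row is the pose to reach, as a shift and turn from the pose commanded when the call began, along the tool's axes at that moment; what a row does not reach only later rows make up. A row lasts 1/8 s, in which the tool goes at most 62.5 mm and 10.7 degrees, less where a joint would pass 70% of its speed; a pose out of reach is approached as far as the arm can. A call with a gripper value outside its range is refused whole. The fingers move at their own pace and stop on an object; "squeeze" is the grip in N (left out, the last holds). Time passes only in rows, so rows that repeat a pose let the fingers close. It gives the time, the measured TCP pose, the force, the opening and the grip force at its end, in the units of the state.
- env.get_state(): the state, without advancing time (a new reading comes with each control period).
- env.read_camera(name): name is "scene" or "side" or "wrist"; returns a dict with "pixels" (480x640x3 uint8, red, green, blue), "fovy" (degrees; the focal length in pixels is half the picture's height over the tangent of half this angle, whatever the lens; pixels are square), "cx", "cy" (the principal point, pixels), "extrinsics" (4x4, takes a point from world to camera coordinates); the wrist camera has in their place "mount" (4x4, takes a point from camera to tool coordinates, whose origin is the TCP and whose axes are the flange's). Camera axes: x right, y up, looking along -z (the intrinsics and any distortion apply to the point x, -y, -z); pixel columns grow to the right and rows downward; lengths in m; the calibration is good to about 2 mm. A picture is of the moment at which its call begins: read the wrist's pose just before it. There is no depth.
- env.hand_in(): hands the job in; it is judged then, once.
Trained networks look in a picture, given as the dict that the camera call returned (one of the last four; its "shot" number tells which), for a name from the list of things; names that differ only in an ending like _2 or _b are one class to them, and where a whole thing is asked for, a point or a joint stands for the part that bears it (a point fixed in the world has none). Each returns a list of dicts, best first, with "confidence" (0 to 1); they miss things now and then, are a little off and sometimes report something else, mostly with a low value. They report only what shows in the picture. A call takes as long as a camera call.
- env.spot_in(thing, picture): "centre" ([x, y, z] in m, in world coordinates, good to about 4 mm: the middle of the surface that is visible of it).
- env.regions_of(thing, picture): "mask" (480x640 bool, what is visible of it).
- env.landmark_of(thing, picture): "centre" ([x, y, z] in m, in world coordinates, good to about 4 mm: a listed point, or the origin of a listed thing).
The state is a dict: "clock": time; "joint_pos": joint angles; "qvel": joint speeds; "tau": joint torques, N m; "tcp_pos": TCP position; "orientation": TCP orientation; "wrist_force": force on the tool from outside, world axes, zero at the start; "ft_torque": the same for the moment, N m; "finger_gap": finger opening in m; "grip_force": force on a finger pad.
Only numpy, scipy, OpenCV 4.12 (cv2) and the standard library are available. Lean on these libraries where they do the work, as an engineer would, in place of code of your own. Each camera call takes 0.05 s, during which the arm holds its last target. There are 200 camera calls.

## Working session

There is one attempt and no reset: what is moved stays moved. The work goes in short steps, Python scripts to look and compute and a tool call to move; the robot and the scene stay as the last step left them, time stands still between calls to the robot, and variables do not carry over. Pictures are saved under pics/ and viewed, at most 10 in all, crops included, and the job is handed in when it is done.

Besides the shell and the picture viewer there is one more tool, called as a command line: name --argument value ..., lists and objects as JSON in quotes. move_arm: Moves the arm, as the interface text tells. Its arguments: {"type":"object","properties":{"targets":{"type":"array","items":{"type":"array"}},"squeeze":{"type":"number"}},"required":["targets"]}

```bash
ls; mkdir -p pics
python3 - <<'E'
from workcell import env
import cv2,numpy as np
s=env.get_state();print({k:np.round(v,3) for k,v in s.items()})
for n in("scene","side"):
    p=env.read_camera(n);cv2.imwrite(f"pics/{n}0.png",p["pixels"][:,:,::-1])
    print(n,p["fovy"],[k for k in p])
    for t in("platform","slot","tray","tray_slot","pull","key","cup","stand","shaker","bottle","timer","tip_box"):
        r=env.landmark_of(t,p)
        print(t,[(np.round(d["centre"],4).tolist(),round(d["confidence"],2)) for d in r[:2]])
E
```

```text
pics
{'clock': np.float64(0.0), 'joint_pos': array([ 1.056,  0.314,  0.045,  1.304, -0.   ,  1.431]), 'qvel': array([ 0.002, -0.   , -0.   , -0.001, -0.001, -0.001]), 'tau': array([ 2.0000e-03, -4.8062e+01,  2.9854e+01,  1.9000e-02,  0.0000e+00,
        0.0000e+00]), 'tcp_pos': array([0.21 , 0.535, 0.23 ]), 'orientation': array([-0.   ,  0.186,  0.982, -0.001]), 'wrist_force': array([ 0.795,  0.691, -0.777]), 'ft_torque': array([ 0.002, -0.011,  0.061]), 'grip_force': np.float64(0.0), 'finger_gap': np.float64(0.085)}
scene 44.58412602125949 ['pixels', 'fovy', 'cx', 'cy', 'extrinsics', 'shot']
platform []
slot [([0.5523, 0.0058, 0.1056], 0.64), ([0.517, -0.3145, 0.0285], 0.17)]
tray [([0.5518, 0.0503, 0.1068], 0.98), ([0.5585, -0.0262, 0.1094], 0.68)]
tray_slot [([0.561, -0.0233, 0.1094], 0.8)]
pull [([0.5626, -0.0671, 0.1347], 0.86), ([0.5421, 0.0803, -0.0035], 0.58)]
key [([0.5181, -0.3183, 0.018], 0.5)]
cup [([0.5182, -0.3159, 0.0288], 0.61), ([0.3667, -0.4608, -0.001], 0.24)]
stand [([0.5262, -0.3425, -0.0043], 0.62)]
shaker [([0.5443, 0.082, 0.001], 0.81)]
bottle [([0.6703, -0.1852, 0.0024], 0.6)]
timer [([0.3693, -0.4592, -0.0004], 0.57)]
tip_box [([0.5625, -0.5079, -0.0005], 0.78), ([0.5518, 0.0068, 0.1073], 0.65)]
side 53.0207629856288 ['pixels', 'fovy', 'cx', 'cy', 'extrinsics', 'shot']
platform []
slot []
tray [([0.5482, 0.0464, 0.1048], 0.98)]
tray_slot [([0.5534, -0.0242, 0.1096], 0.73), ([0.5498, 0.0471, 0.107], 0.16)]
pull [([0.5597, -0.0669, 0.1322], 0.85), ([0.5487, 0.0814, -0.0011], 0.4)]
key [([0.5205, -0.3181, 0.0196], 0.83)]
cup [([0.5127, -0.3197, 0.0314], 0.56)]
stand [([0.5205, -0.3422, -0.0001], 0.97)]
shaker [([0.5514, 0.0821, 0.0006], 0.85)]
bottle [([0.6732, -0.184, -0.0018], 0.77)]
timer [([0.3684, -0.4631, -0.0009], 0.73)]
tip_box [([0.5636, -0.5039, 0.0047], 0.67)]
```

View pics/scene0.png

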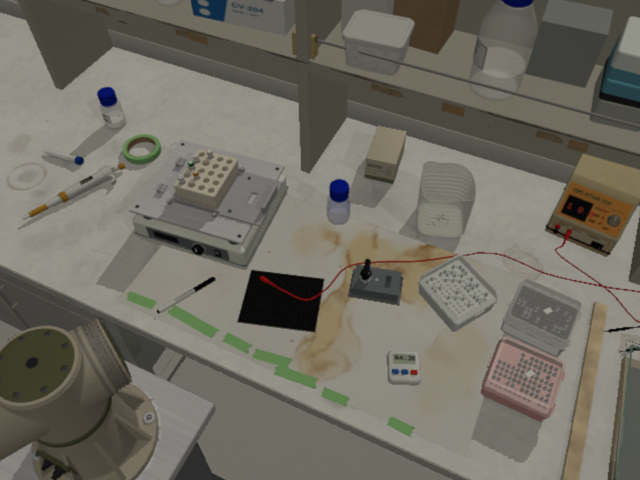

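View pics/side0.png

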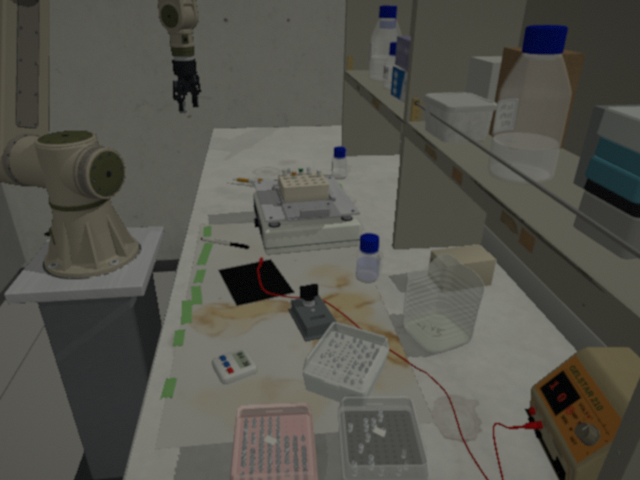

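The shaker is at left with the rack on its tray, and the key stands in the grey stand at scene px (366,272). The bystanders are all clear of both. I'll fly to a view above the tray.

move_arm --targets '[[[-531,-408,-70],[0,0,-2.7],-1],[[-531,-408,-70],[0,0,-2.7],-1],[[-531,-408,-70],[0,0,-2.7],-1],[[-531,-408,-70],[0,0,-2.7],-1],[[-531,-408,-70],[0,0,-2.7],-1]]'

```text
clock: 1.92
tcp_pos: [0.3676, 0.2739, 0.2635]
orientation: [0.001, -0.048, 0.999, 0.0]
wrist_force: [0.5, 0.8, -0.5]
finger_gap: 0.0852
grip_force: 0.0
```

```bash
cat > h.py <<'E'
from workcell import env
import cv2,numpy as np
from scipy.spatial.transform import Rotation as R
def pose(s=None):
    s=s or env.get_state(); q=s["orientation"]
    return R.from_quat([q[1],q[2],q[3],q[0]]),np.array(s["tcp_pos"]),s
def go(p,yaw):
    "shift (mm) and turn (10 deg) to put TCP at p, tool down, tool x at yaw (deg)"
    r,t,s=pose(); a=np.radians(yaw)
    x=np.array([np.cos(a),np.sin(a),0]);z=np.array([0,0,-1.]);T=R.from_matrix(np.c_[x,np.cross(z,x),z])
    print("shift",np.round(r.inv().apply(np.array(p)-t)*1e3,1),"turn",np.round((r.inv()*T).as_rotvec(degrees=True)/10,2),"t",round(float(s["clock"]),2),"tcp",np.round(t,4),"F",np.round(s["wrist_force"],1),"j6",round(float(s["joint_pos"][5]),2))
def look(n,things,save=None):
    r,t,s=pose(); p=env.read_camera(n)
    if save: cv2.imwrite(f"pics/{save}.png",p["pixels"][:,:,::-1])
    for th in things: print(th,[(np.round(d["centre"],4).tolist(),round(d["confidence"],2)) for d in env.landmark_of(th,p)[:2]])
    return p,r,t
def M(p,r,t):
    "camera-to-world rotation and origin"
    m=np.array(p["mount"]) ; return r.as_matrix()@m[:3,:3], r.apply(m[:3,3])+t
def proj(p,r,t,X):
    A,o=M(p,r,t);c=(np.atleast_2d(X)-o)@A; f=240/np.tan(np.radians(p["fovy"]/2))
    return np.c_[p["cx"]-f*c[:,0]/c[:,2], p["cy"]+f*c[:,1]/c[:,2]]
def unproj(p,r,t,uv,z):
    A,o=M(p,r,t); f=240/np.tan(np.radians(p["fovy"]/2)); uv=np.atleast_2d(uv)
    d=np.c_[(uv[:,0]-p["cx"])/f,-(uv[:,1]-p["cy"])/f,-np.ones(len(uv))]@A.T
    return o+d*((z-o[2])/d[:,2])[:,None]
E
python3 -c "
from h import *
go([.555,-.04,.30],185.5)"
```

```text
shift [-156.2 -330.5  -36.5] turn [0.   0.01 0.01] t 1.93 tcp [0.3676 0.2739 0.2635] F [ 0.5  0.8 -0.5] j6 0.37
```

move_arm --targets '[[[-156,-330,-36],[0,0,0],-1],[[-156,-330,-36],[0,0,0],-1],[[-156,-330,-36],[0,0,0],-1],[[-156,-330,-36],[0,0,0],-1],[[-156,-330,-36],[0,0,0],-1]]'

```text
clock: 2.55
tcp_pos: [0.527, 0.0065, 0.2942]
orientation: [0.0, -0.048, 0.999, 0.0]
wrist_force: [2.8, -0.2, -0.1]
finger_gap: 0.0854
grip_force: 0.0
```

move_arm --targets '[[[-26,-55,-6],[0,0,0],-1],[[-26,-55,-6],[0,0,0],-1]]'

```text
clock: 2.8
tcp_pos: [0.5592, -0.0477, 0.2989]
orientation: [0.0, -0.045, 0.999, -0.0]
wrist_force: [-1.0, 0.9, -0.5]
finger_gap: 0.0852
grip_force: 0.0
```

```bash
python3 -c "
from h import *
go([.555,-.04,.30],185.5)
p,r,t=look('wrist',['slot','tray','tray_slot','pull'],'w1')
print(np.round(p['mount'],3),p['fovy'],p['cx'],p['cy'],[k for k in p])
for n in ('tray','tray_slot','pull'):
  print(proj(p,r,t,env.landmark_of(n,p)[0]['centre']))
"
```

```text
shift [ 3.5  8.  -1.1] turn [-0.    0.   -0.03] t 2.8 tcp [ 0.5592 -0.0477  0.2989] F [-1.   0.9 -0.5] j6 -0.32
slot []
tray [([0.5484, 0.0481, 0.1099], 0.8)]
tray_slot [([0.5565, -0.0252, 0.1076], 0.76)]
pull [([0.5658, -0.0693, 0.1349], 0.6)]
[[ 0.001  0.964  0.266  0.068]
 [ 1.    -0.001 -0.002 -0.001]
 [-0.002  0.266 -0.964 -0.142]
 [ 0.     0.     0.     1.   ]] 64.82865073610824 320.78255121804665 238.4621187412492 ['pixels', 'fovy', 'cx', 'cy', 'mount', 'shot']
[[429.0596566  210.92738144]]
[[346.07407191 211.87834794]]
[[294.25028244 224.55555349]]
```

View pics/w1.png

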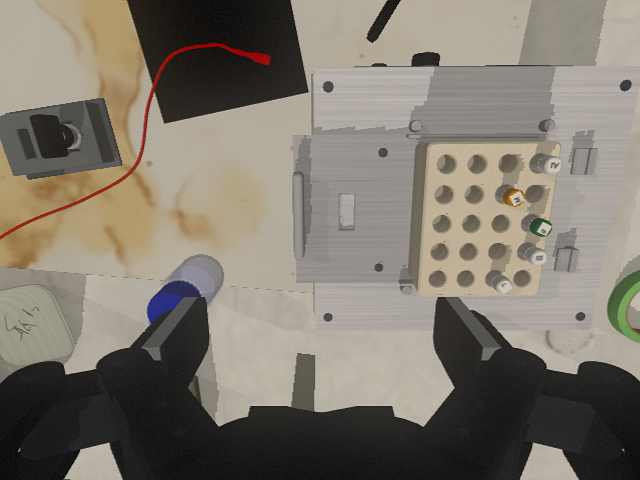

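The view shows the pull strip at px (298,172)-(298,259), the tray slot near (347,211), the platform holes at (328,87), (710,86), (328,317) and (580,317), and the hooks at the right near u 570-590. I'll compute the axes from these.

```bash
python3 -c "
from h import *
r,t,s=pose();p=env.read_camera('wrist')
H=unproj(p,r,t,[[328,87],[328,317],[710,86],[580,317]],.106);print(H.round(4))
def yaw(a,b):d=b-a;return np.degrees(np.arctan2(d[1],d[0]))
print(yaw(H[0],H[1]),yaw(H[0],H[2])-90,yaw(H[1],H[3])-90)
P=unproj(p,r,t,[[298,173],[298,258]],.133);print(P.round(4),P.mean(0),yaw(*P))
print(unproj(p,r,t,[[347,211]],.110), unproj(p,r,t,[[383,152],[379,267]],.110),'traywidth')
m=env.regions_of('tray_slot',p);print(len(m))
g=cv2.cvtColor(p['pixels'],cv2.COLOR_RGB2GRAY)
c=g[180:245,325:370];_,b=cv2.threshold(c,0,255,cv2.THRESH_OTSU);n,l,st,ce=cv2.connectedComponentsWithStats(b)
print(st,ce+[325,180])
b2=(l==1+np.argmax(st[1:,4])).astype(np.uint8);print(cv2.minAreaRect(cv2.findNonZero(b2)))
cv2.imwrite('pics/w1c.png',cv2.resize(p['pixels'][130:300,280:440,::-1],None,fx=4,fy=3.5,interpolation=cv2.INTER_CUBIC))
"
```

```text
[[ 0.4513 -0.047   0.106 ]
 [ 0.6603 -0.0251  0.106 ]
 [ 0.4189  0.2687  0.106 ]
 [ 0.636   0.2206  0.106 ]]
5.99624215937942 5.8550257372396715 5.657070064015784
[[ 0.5214 -0.0646  0.133 ]
 [ 0.5936 -0.0586  0.133 ]] [ 0.55748101 -0.06160708  0.133     ] 4.784180321156691
[[ 0.55294809 -0.01937446  0.11      ]] [[0.49880203 0.00527568 0.11      ]
 [0.6026548  0.0165145  0.11      ]] traywidth
1
[[   0    0   45   65 2529]
 [   9   16   14   32  396]] [[348.04428628 212.19177541]
 [340.33080808 210.77525253]]
((15.5, 31.5), (31.0, 13.0), 90.0)
```

View pics/w1c.png

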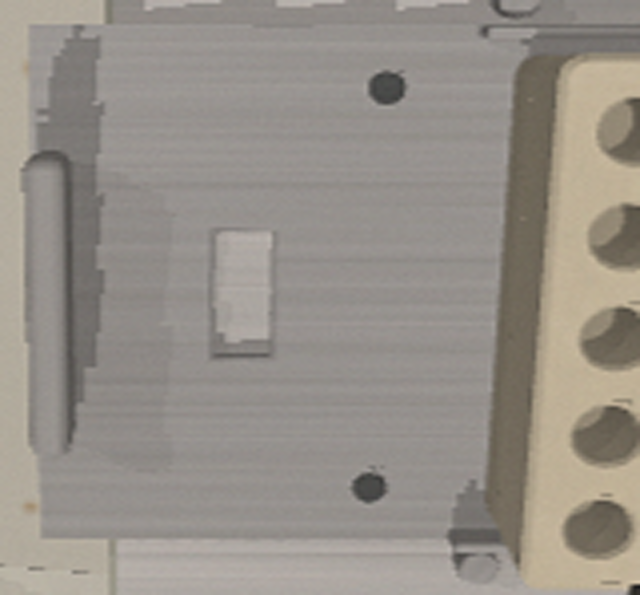

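The tray slot's centre is at px (340.5,213) and the pull's top centre at (291.5,217), which agrees with the networks. That gives yaw ≈5.7°, and I'll lower the fingers astride the pull strip.

```bash
python3 -c "
from h import *
go([.559,-.068,.116],185.7)"
```

```text
shift [  0.7 -25.2 184.1] turn [-0.    0.   -0.01] t 3.3 tcp [ 0.5571 -0.0429  0.3001] F [ 0.3 -0.1  0.1] j6 -0.32
```

move_arm --targets '[[[1,-25,60],[0,0,0],0.1],[[1,-25,110],[0,0,0],0.1],[[1,-25,150],[0,0,0],0.1],[[1,-25,172],[0,0,0],0.1],[[1,-25,183],[0,0,0],0.1]]'

```text
clock: 3.92
tcp_pos: [0.5579, -0.0682, 0.1154]
orientation: [-0.001, -0.048, 0.999, 0.0]
wrist_force: [0.3, -0.3, 0.2]
finger_gap: 0.0386
grip_force: 0.0
```

move_arm --targets '[[[0,6,0],[0,0,0],0.1],[[0,12,0],[0,0,0],0.1],[[0,18,0],[0,0,0],0.1]]'

```text
clock: 4.3
tcp_pos: [0.558, -0.0509, 0.118]
orientation: [0.001, -0.048, 0.999, -0.001]
wrist_force: [0.9, -2.4, 0.2]
finger_gap: 0.0385
grip_force: 1.5
```

```bash
python3 -c "
from h import *
go([.559,-.068,.116],185.7)
p,r,t=look('wrist',['tray_slot','pull'],'w2')
print(env.get_state()['finger_gap'],env.get_state()['wrist_force'])"
```

```text
shift [  0.6 -17.1   2.1] turn [-0.01  0.01 -0.02] t 4.3 tcp [ 0.558  -0.0509  0.118 ] F [ 0.9 -2.4  0.2] j6 -0.33
tray_slot []
pull [([0.5627, -0.0675, 0.1351], 0.81)]
0.03828942173792154 [-0.73417842 -0.6001621   0.20663732]
```

View pics/w2.png

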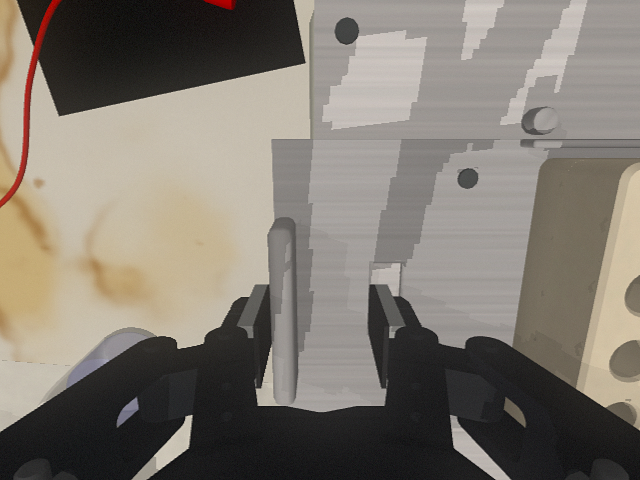

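The left pad is at the strip (px 270-297) with straddle clearance on the other side. Now I'll push along +y.

move_arm --targets '[[[0,6,0],[0,0,0],0.1],[[0,12,0],[0,0,0],0.1],[[0,17,0],[0,0,0],0.1],[[0,21,0],[0,0,0],0.1],[[0,24,0],[0,0,0],0.1]]'

```text
clock: 5.08
tcp_pos: [0.5549, -0.0268, 0.1169]
orientation: [0.0, -0.048, 0.999, -0.0]
wrist_force: [-0.4, -4.4, 2.4]
finger_gap: 0.0384
grip_force: 2.4
```

move_arm --targets '[[[0,2,0],[0,0,0],0.1],[[0,4,0],[0,0,0],0.1],[[0,5,0],[0,0,0],0.1],[[0,6,0],[0,0,0],0.1]]'

```text
clock: 5.58
tcp_pos: [0.5541, -0.0211, 0.1167]
orientation: [-0.0, -0.048, 0.999, -0.0]
wrist_force: [-0.2, -7.6, 1.8]
finger_gap: 0.0388
grip_force: 3.6
```

move_arm --targets '[[[0,1,0],[0,0,0],0.1],[[0,2,0],[0,0,0],0.1],[[0,2,0],[0,0,0],0.1]]'

```text
clock: 5.95
tcp_pos: [0.5543, -0.021, 0.1166]
orientation: [0.0, -0.047, 0.999, -0.002]
wrist_force: [1.3, -11.5, 1.7]
finger_gap: 0.0385
grip_force: 5.7
```

```bash
python3 -c "
from h import *
go([.559,-.068,.116],185.7)
p,r,t=look('wrist',['tray_slot','pull','tray'],'w3')"
```

```text
shift [ -0.3 -47.2   0.8] turn [-0.02 -0.   -0.03] t 5.95 tcp [ 0.5543 -0.021   0.1166] F [  1.3 -11.5   1.7] j6 -0.28
tray_slot []
pull [([0.56, -0.0378, 0.1346], 0.98), ([0.5478, 0.0811, 0.1082], 0.44)]
tray [([0.547, 0.0797, 0.1098], 0.84), ([0.5606, -0.0368, 0.134], 0.41)]
```

The stop is firm, with force rising from 4 to 11.5 N and no travel, so the tray is home. I'll back off, rise and check.

move_arm --targets '[[[0,-8,0],[0,0,0],0.1],[[0,-8,-40],[0,0,0],0.0],[[0,-8,-100],[0,0,0],-0.4],[[0,10,-135],[0,0,0],-0.4],[[0,10,-135],[0,0,0],-0.4]]'

```text
clock: 6.78
tcp_pos: [0.5539, -0.0075, 0.2545]
orientation: [0.002, -0.049, 0.999, 0.001]
wrist_force: [-0.3, -0.1, 0.4]
finger_gap: 0.0595
grip_force: 0.0
```

```bash
python3 -c "
from h import *
go([.52,-.25,.25],185.7)
p,r,t=look('wrist',['tray_slot','slot','pull','tray'],'w4')
cv2.imwrite('pics/w4c.png',cv2.resize(p['pixels'][60:440,200:620,::-1],None,fx=1.5,fy=1.5,interpolation=cv2.INTER_CUBIC))
print(proj(p,r,t,[[.5556,.0065,.11],[.56,-.0358,.133]]))
"
```

```text
shift [  57.6 -238.     3.9] turn [ 0.01  0.03 -0.01] t 6.78 tcp [ 0.5539 -0.0075  0.2545] F [-0.3 -0.1  0.4] j6 -0.26
tray_slot [([0.5523, 0.0029, 0.1078], 0.59)]
slot [([0.5565, 0.004, 0.1086], 0.69), ([0.5147, -0.3157, 0.0134], 0.64)]
pull [([0.556, -0.0399, 0.1326], 0.65)]
tray [([0.5455, 0.0777, 0.1108], 0.64), ([0.6724, -0.1842, 0.0016], 0.62)]
[[338.18763656 227.69978406]
 [280.72240213 235.71880515]]
```

View pics/w4c.png

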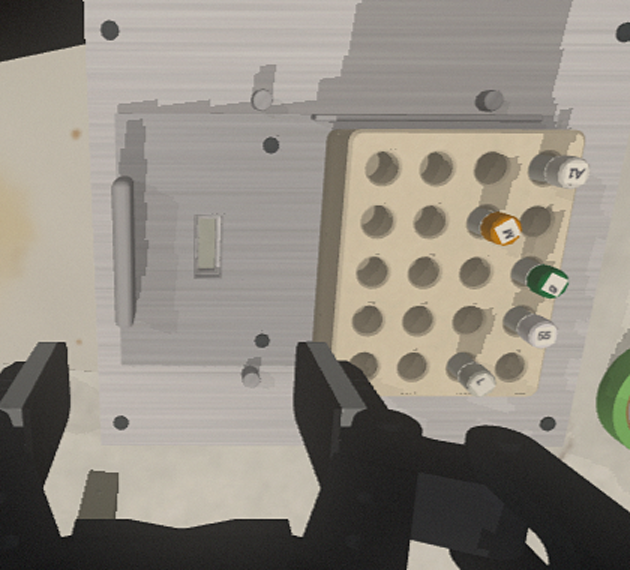

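The tray's far edge is at the hooks, and the slot's centre is at px (338.7,223.3) in the full frame, with the platform's slot showing inside it. I'll compute the slot pose from this picture's geometry while heading to the stand.

```bash
python3 -c "
from h import *
r,t,s=pose();p=env.read_camera('wrist')
print(t,unproj(p,r,t,[[338.7,223.3]],.110))
H=unproj(p,r,t,[[273.3,80],[280.7,342],[564.7,342],[616,81.3]],.106)
print(H.round(4),H.mean(0),np.linalg.norm(np.diff(H,axis=0),axis=1))
def yaw(d):return np.degrees(np.arctan2(d[1],d[0]))
print(yaw(H[1]-H[0]),yaw(H[2]-H[3]),yaw(H[3]-H[0])-90,yaw(H[2]-H[1])-90)
A=unproj(p,r,t,[[282.5,179],[282.5,276.5]],.133);print(A,yaw(A[1]-A[0]))
A=unproj(p,r,t,[[380.7,157],[374.7,287]],.110);print(A,yaw(A[1]-A[0]))
go([.53,-.28,.25],185.7)
"
```

```text
[ 0.55196895 -0.00884259  0.2497927 ] [[0.54793347 0.00471686 0.11      ]]
[[ 0.4506 -0.0521  0.106 ]
 [ 0.656  -0.0325  0.106 ]
 [ 0.633   0.2074  0.106 ]
 [ 0.4277  0.1885  0.106 ]] [0.54182257 0.07781206 0.106     ] [0.20637401 0.24104481 0.20607944]
5.446472817953069 5.2497709443777465 5.420379577009825 5.490611297912608
[[ 0.51577174 -0.0384515   0.133     ]
 [ 0.58631711 -0.0334268   0.133     ]] 4.0740966823773945
[[0.49561006 0.02979589 0.11      ]
 [0.59716026 0.03918862 0.11      ]] 5.284448407491179
shift [ 4.810e+01 -2.677e+02 -2.000e-01] turn [ 0.01 -0.02 -0.02] t 7.08 tcp [ 0.5521 -0.009   0.25  ] F [0.2 0.6 0.3] j6 -0.26
```

```bash
cat >> h.py <<'E'
def holes(p,guess,w=12):
    g=cv2.cvtColor(p['pixels'],cv2.COLOR_RGB2GRAY); out=[]
    for u,v in np.round(guess).astype(int):
        c=g[max(v-w,0):v+w+1,max(u-w,0):u+w+1].astype(float); th=(c.min()+np.median(c))/2
        yy,xx=np.nonzero(c<th); out.append([xx.mean()+max(u-w,0),yy.mean()+max(v-w,0),len(xx)])
    return np.array(out)
E
python3 -c "
from h import *
r,t,s=pose();p=env.read_camera('wrist')
X=np.array([[ 0.4525,-0.0508,.106],[.658,-.031,.106],[.635,.2087,.106],[.4296,.1898,.106],[.4975,.031,.110],[.599,.0405,.110]])
h=holes(p,proj(p,r,t,X));print(proj(p,r,t,X).round(1).tolist(),h.round(1).tolist())
H=unproj(p,r,t,h[:4,:2],.106);T=unproj(p,r,t,h[4:,:2],.110)
print(H.round(4),H.mean(0).round(4),T.round(4),T.mean(0))
def yaw(d):return np.degrees(np.arctan2(d[1],d[0]))
print(yaw(H[1]-H[0]),yaw(H[2]-H[3]),yaw(H[3]-H[0])-90,yaw(H[2]-H[1])-90,yaw(T[1]-T[0]))
y=np.radians(5.4);print(H.mean(0)+.075*np.array([np.sin(y),-np.cos(y),0]))
cv2.imwrite('pics/w5c.png',cv2.resize(p['pixels'][150:300,240:400,::-1],None,fx=4,fy=4,interpolation=cv2.INTER_CUBIC))
"
```

```text
[[275.2, 82.9], [282.6, 343.9], [565.7, 344.0], [617.1, 84.1], [382.1, 159.6], [376.2, 289.0]] [[273.7, 83.9, 126.0], [281.6, 348.0, 77.0], [567.2, 349.4, 94.0], [621.6, 84.4, 140.0], [382.6, 161.1, 92.0], [376.7, 292.6, 70.0]]
[[ 0.4532 -0.0518  0.106 ]
 [ 0.6619 -0.0316  0.106 ]
 [ 0.64    0.2114  0.106 ]
 [ 0.4295  0.193   0.106 ]] [0.5462 0.0803 0.106 ] [[0.4986 0.0315 0.11  ]
 [0.6021 0.0413 0.11  ]] [0.55031507 0.0364086  0.11      ]
5.539353398359757 4.987868275219146 5.531610096881309 5.165579602795404 5.436780357548602
[0.55320869 0.00559636 0.106     ]
```

View pics/w5c.png

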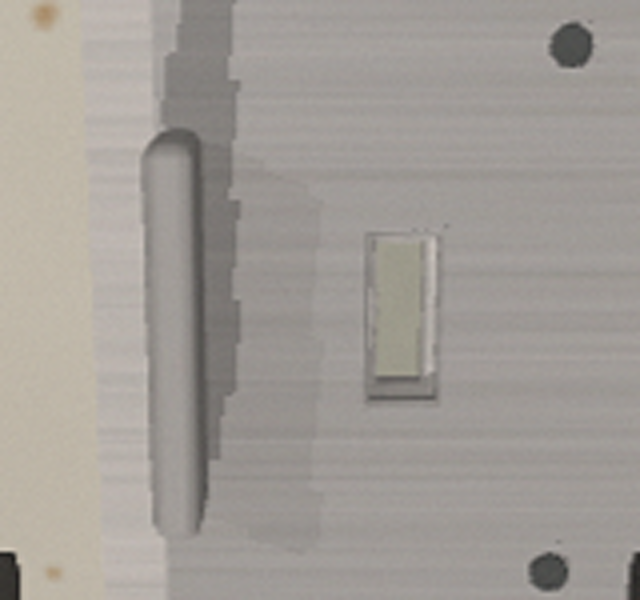

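move_arm --targets '[[[48,-267,0],[0,0,0],-1],[[48,-267,0],[0,0,0],-1],[[48,-267,0],[0,0,0],-1],[[48,-267,0],[0,0,0],-1],[[48,-267,0],[0,0,0],-1]]'

```text
clock: 7.75
tcp_pos: [0.5299, -0.2829, 0.2504]
orientation: [-0.001, -0.046, 0.999, 0.0]
wrist_force: [0.1, 0.2, -0.5]
finger_gap: 0.0855
grip_force: 0.0
```

move_arm --targets '[[[0,0,0],[0,0,0],-1],[[0,0,0],[0,0,0],-1]]'

```text
clock: 8.0
tcp_pos: [0.5309, -0.2781, 0.2514]
orientation: [-0.0, -0.049, 0.999, 0.001]
wrist_force: [1.0, 0.3, 0.6]
finger_gap: 0.0856
grip_force: 0.0
```

```bash
python3 -c "
from h import *
go([.52,-.318,.2],185.7)
p,r,t=look('wrist',['key','cup','stand'],'w6')
cv2.imwrite('pics/w6.png',p['pixels'][:,:,::-1])
np.save('w6.npy',np.r_[r.as_quat(),t]);print(proj(p,r,t,[[.518,-.318,.075],[.5,-.318,.075],[.518,-.318,.03]]))
"
```

```text
shift [ 14.7 -38.7  51.3] turn [ 0.01 -0.   -0.01] t 8.0 tcp [ 0.5309 -0.2781  0.2514] F [1.  0.3 0.6] j6 -0.71
key [([0.5147, -0.3139, 0.0136], 0.78)]
cup [([0.6723, -0.1829, 0.0025], 0.51), ([0.5242, -0.316, 0.0347], 0.44)]
stand [([0.5258, -0.3383, -0.0016], 0.65)]
[[275.12745035 196.93532084]
 [276.56453998 175.62163769]
 [280.43443842 189.46828802]]
```

View pics/w6.png

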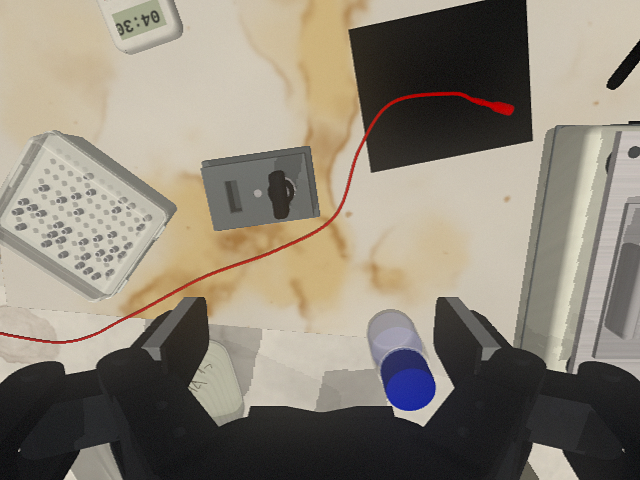

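The key's black grip is at px (279,194), and the stand is turned about 9° from the tool in the picture. I'll measure grip and stand by threshold, and also unproject the slot pixels: tray slot (340.6,229.2) and platform slot (339.4,226.5).

```bash
python3 -c "
from h import *
def yaw(d):return np.degrees(np.arctan2(d[1],d[0]))
r,t,s=pose();p=env.read_camera('wrist')
g=cv2.cvtColor(p['pixels'],cv2.COLOR_RGB2GRAY)
b=np.zeros_like(g);b[155:235,255:312]=(g[155:235,255:312]<50)
n,l,st,ce=cv2.connectedComponentsWithStats(b);i=1+np.argmax(st[1:,4]);print(st[i],ce[i])
c=np.argwhere(l==i)[:,::-1].astype(np.float32);R0=cv2.minAreaRect(c);print(R0)
for row in range(155,235,4):print(row,''.join('#' if v<50 else '+' if v<80 else '.' for v in g[row,255:312]))
S=unproj(p,r,t,[[203,163],[307,147],[319,213],[214,229]],.03);print(S.round(4),yaw(S[1]-S[0])-90,yaw(S[2]-S[3])-90,yaw(S[2]-S[1]))
print(t)
# slot at earlier settled pose
from scipy.spatial.transform import Rotation as R
x=np.radians(185.5);ex=np.array([np.cos(x),np.sin(x),0]);z=np.array([0,0,-1.]);T=R.from_matrix(np.c_[ex,np.cross(z,ex),z]);t0=np.array([.5521,-.009,.25])
print(unproj(p,T,t0,[[340.6,229.2]],.11),unproj(p,T,t0,[[339.4,226.5]],.106))
"
```

```text
[269 170  25  48 628] [280.6544586 193.1656051]
((281.0, 193.5), (47.0, 24.0), 90.0)
155 ........................++++......................+.....+
159 ...................................................+.....
163 ...................................................+.....
167 .........................................................
171 .................++##########........................+...
175 .............+####++#++#++####.......................+...
179 ..............+#+++##+##+########.....................+..
183 ..............+##++##+++++######+###+.................+..
187 .............+###+####+++######+.+####+................+.
191 .............+###++####+#++#+###...####+...............+.
195 ..............+#####+##+##+######.+###+..................
199 ................+###+#####++#######++...................+
203 .................+####++##########+......................
207 ..................+###+####+######+......................
211 ...................+###++###+#####.......................
215 ...................+##++####+###+........................
219 .........................................................
223 .........................................................
227 .........................................................
231 .........................................................
[[ 0.501  -0.3928  0.03  ]
 [ 0.4766 -0.2963  0.03  ]
 [ 0.538  -0.2789  0.03  ]
 [ 0.5645 -0.3808  0.03  ]] 14.21774560306045 14.523933691169745 15.77478627998693
[ 0.53128677 -0.2779362   0.25195611]
[[0.55307738 0.00637064 0.11      ]] [[0.55198979 0.00551999 0.106     ]]
```

```bash
python3 -c "
from h import *
go([.514,-.314,.12],194.7)"
```

```text
shift [ 20.8 -34.  132. ] turn [-0.    0.   -0.91] t 8.25 tcp [ 0.5313 -0.2781  0.252 ] F [-0.3  0.1  0.4] j6 -0.71
```

move_arm --targets '[[[21,-34,40],[0,0,-0.9],0],[[21,-34,90],[0,0,-0.9],0],[[21,-34,132],[0,0,-0.9],0],[[21,-34,132],[0,0,-0.9],0],[[21,-34,132],[0,0,-0.9],0]]'

```text
clock: 8.88
tcp_pos: [0.5143, -0.3154, 0.1214]
orientation: [0.001, -0.127, 0.992, -0.001]
wrist_force: [-0.0, 0.1, 0.7]
finger_gap: 0.0424
grip_force: 0.0
```

```bash
python3 -c "
from h import *
go([.514,-.314,.048],194.7)
p,r,t=look('wrist',['key'],'w7')
print(t,proj(p,r,t,[[.514,-.314,.075],[.5333,-.309,.075],[.4947,-.319,.075]]))
cv2.imwrite('pics/w7c.png',cv2.resize(p['pixels'][100:480,120:520,::-1],None,fx=1.5,fy=1.5))"
```

```text
shift [-0.   1.6 73.4] turn [-0.01  0.01 -0.01] t 8.88 tcp [ 0.5143 -0.3154  0.1214] F [-0.   0.1  0.7] j6 -0.94
key [([0.5156, -0.318, 0.0158], 0.89)]
[ 0.51425067 -0.31544588  0.12143091] [[323.81499155 267.80487069]
 [323.65956455 302.46852051]
 [323.97895227 231.23801457]]
```

View pics/w7c.png

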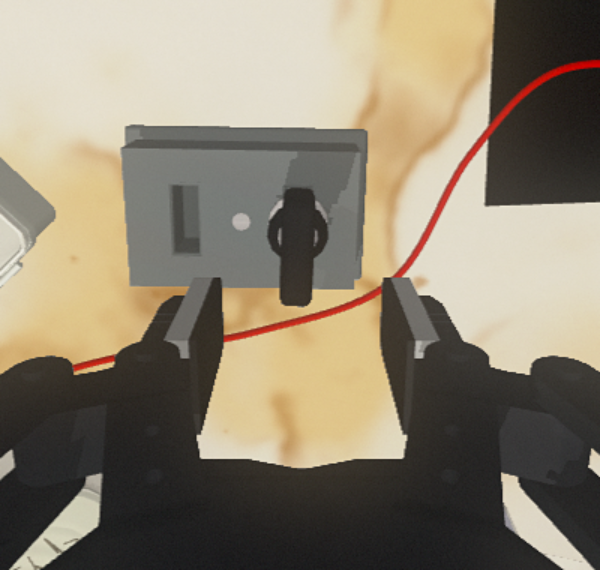

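The grip lies parallel to the pads, about 2 mm to the -y side at crop (297,250), and the far end matches the prediction. Descend and grasp.

move_arm --targets '[[[0,-1.5,30],[0,0,0],0],[[0,-1.5,55],[0,0,0],0],[[0,-1.5,68],[0,0,0],0],[[0,-1.5,73],[0,0,0],0],[[0,-1.5,73],[0,0,0],0]]'

```text
clock: 9.6
tcp_pos: [0.5142, -0.3171, 0.0475]
orientation: [0.0, -0.126, 0.992, -0.0]
wrist_force: [0.7, 0.1, 0.0]
finger_gap: 0.0427
grip_force: 0.0
```

move_arm --targets '[[[0,0,0],[0,0,0],0.4],[[0,0,0],[0,0,0],0.8],[[0,0,0],[0,0,0],1],[[0,0,0],[0,0,0],1],[[0,0,0],[0,0,0],1]]' --squeeze 40

```text
clock: 10.22
tcp_pos: [0.5144, -0.3173, 0.0479]
orientation: [0.001, -0.126, 0.992, -0.001]
wrist_force: [-1.1, 0.4, 5.6]
finger_gap: 0.0115
grip_force: 49.7
```

move_arm --targets '[[[0,0,0],[0,0,0],1],[[0,0,0],[0,0,0],1]]'

```text
clock: 10.48
tcp_pos: [0.5145, -0.3173, 0.0479]
orientation: [0.001, -0.126, 0.992, -0.001]
wrist_force: [0.4, 0.4, 5.6]
finger_gap: 0.011
grip_force: 49.7
```

move_arm --targets '[[[0,0,-1],[0,0,0],1],[[0,0,-2],[0,0,0],1],[[0,0,-2],[0,0,0],1]]'

```text
clock: 10.85
tcp_pos: [0.5143, -0.3172, 0.0491]
orientation: [0.001, -0.126, 0.992, -0.001]
wrist_force: [1.5, -0.7, 2.7]
finger_gap: 0.011
grip_force: 49.5
```

move_arm --targets '[[[0,0,-8],[0,0,0],1],[[0,0,-30],[0,0,0],1],[[0,0,-80],[0,0,0],1],[[0,0,-130],[0,0,0],1],[[0,0,-170],[0,0,0],1]]'

```text
clock: 11.48
tcp_pos: [0.5131, -0.3163, 0.2203]
orientation: [-0.0, -0.126, 0.992, 0.0]
wrist_force: [0.7, -0.0, -1.2]
finger_gap: 0.0113
grip_force: 47.8
```

```bash
python3 -c "
from h import *
go([.5527,.0058,.22],185.4)
p,r,t=look('wrist',['key','cup'],'w8')
print(t,env.get_state()['finger_gap'])"
```

```text
shift [-119.1  301.9    0.5] turn [ 0.   -0.    0.91] t 11.47 tcp [ 0.5131 -0.3163  0.2203] F [ 0.7 -0.  -1.2] j6 -0.94
key [([0.5144, -0.313, 0.1841], 0.86)]
cup []
[ 0.51307187 -0.31629937  0.22032613] 0.011519543472858223
```

move_arm --targets '[[[-119,302,0],[0,0,0.9],1],[[-119,302,0],[0,0,0.9],1],[[-119,302,0],[0,0,0.9],1],[[-119,302,0],[0,0,0.9],1],[[-119,302,0],[0,0,0.9],1]]'

```text
clock: 12.25
tcp_pos: [0.5501, -0.0044, 0.2166]
orientation: [-0.002, -0.048, 0.999, 0.0]
wrist_force: [1.1, -0.7, -0.2]
finger_gap: 0.0111
grip_force: 47.8
```

```bash
python3 -c "
from h import *
go([.5527,.0058,.155],185.4)"
```

```text
shift [-3.8  9.9 61.6] turn [ 0.01 -0.02  0.01] t 12.25 tcp [ 0.5501 -0.0044  0.2166] F [ 1.1 -0.7 -0.2] j6 -0.25
```

move_arm --targets '[[[-4,11,30],[0,0,0],1],[[-4,11,55],[0,0,0],1],[[-4,11,60],[0,0,0],1],[[-4,11,60],[0,0,0],1]]'

```text
clock: 12.75
tcp_pos: [0.5537, 0.0046, 0.1578]
orientation: [-0.001, -0.048, 0.999, 0.0]
wrist_force: [0.1, -0.0, -0.0]
finger_gap: 0.0112
grip_force: 47.8
```

```bash
python3 -c "
from h import *
go([.5527,.0058,.155],185.4)
p,r,t=look('wrist',['slot','tray_slot','key'],'w9')
print(p['shot'],t)
X=np.array([[ 0.4532,-0.0518,.106],[.4295,.193,.106],[.4986,.0315,.110]])
q=proj(p,r,t,X);print(q.round(1),holes(p,q).round(1))
y=np.radians(5.4);ex=np.array([np.cos(y),np.sin(y),0]);ey=np.array([-np.sin(y),np.cos(y),0])
S=np.array([.5527,.0058,.11]);print(proj(p,r,t,[S-.01625*ex-.0065*ey,S-.01625*ex+.0065*ey,S+.01625*ex]))
cv2.imwrite('pics/w9c.png',cv2.resize(p['pixels'][150:450,180:480,::-1],None,fx=2,fy=2,interpolation=cv2.INTER_CUBIC))"
```

```text
shift [0.9 1.3 2.9] turn [ 0.   -0.01  0.01] t 12.75 tcp [0.5537 0.0046 0.1578] F [ 0.1 -0.  -0. ] j6 -0.23
slot [([0.5578, 0.0059, 0.1061], 0.71)]
tray_slot [([0.553, 0.006, 0.1057], 0.57)]
key [([0.5529, 0.0051, 0.12], 0.68), ([0.6732, -0.182, -0.0011], 0.55)]
14 [0.55371108 0.00463334 0.15784955]Traceback (most recent call last):
  File "<string>", line 7, in <module>
    q=proj(p,r,t,X);print(q.round(1),holes(p,q).round(1))
                                     ~~~~~^^^^^
  File "h.py", line 30, in holes
    c=g[max(v-w,0):v+w+1,max(u-w,0):u+w+1].astype(float); th=(c.min()+np.median(c))/2
                                                              ~~~~~^^
    return umr_minimum(a, axis, None, out, keepdims, initial, where)
ValueError: zero-size array to reduction operation minimum which has no identity
```

move_arm --targets '[[[1,1.2,6],[0,0,0],1],[[1,1.2,12],[0,0,0],1],[[1,1.2,14],[0,0,0],1],[[1,1.2,15],[0,0,0],1],[[1,1.2,16],[0,0,0],1]]'

```text
clock: 13.58
tcp_pos: [0.5535, 0.0059, 0.1428]
orientation: [0.0, -0.048, 0.999, -0.0]
wrist_force: [-1.0, -0.2, -1.4]
finger_gap: 0.0115
grip_force: 47.8
```

```bash
python3 -c "
from h import *
go([.5527,.0058,.140],185.4);print(env.get_state()['ft_torque'].round(3))"
```

```text
shift [0.8 0.  2.8] turn [-0.    0.    0.01] t 13.57 tcp [0.5535 0.0059 0.1428] F [-1.  -0.2 -1.4] j6 -0.23
[-0.043  0.218 -0.055]
```

Free at the tray sheet's level, so I'll continue gently.

move_arm --targets '[[[0.5,0,1],[0,0,0],1],[[0.5,0,2],[0,0,0],1],[[0.5,0,3],[0,0,0],1],[[0.5,0,4],[0,0,0],1]]'

```text
clock: 14.08
tcp_pos: [0.5531, 0.0058, 0.139]
orientation: [0.0, -0.048, 0.999, -0.0]
wrist_force: [-1.8, 0.8, 4.5]
finger_gap: 0.0112
grip_force: 48.9
```

move_arm --targets '[[[0,0,0.5],[0,0,0],1],[[0,0,1],[0,0,0],1],[[0,0,1.5],[0,0,0],1]]'

```text
clock: 14.45
tcp_pos: [0.5532, 0.0058, 0.1388]
orientation: [0.001, -0.048, 0.999, -0.0]
wrist_force: [-5.3, 0.5, 12.4]
finger_gap: 0.0111
grip_force: 49.9
```

move_arm --targets '[[[0,0,-1],[0,0,0],1],[[0,0,-1],[0,0,0],1]]'

```text
clock: 14.7
tcp_pos: [0.5531, 0.0058, 0.139]
orientation: [0.0, -0.048, 0.999, -0.0]
wrist_force: [-2.7, 0.9, 6.2]
finger_gap: 0.0113
grip_force: 49.0
```

```bash
python3 -c "
from h import *
go([.5527,.0058,.140],185.4);print(env.get_state()['ft_torque'].round(3))
p=cv2.imread('pics/w9.png');cv2.imwrite('pics/w9c.png',cv2.resize(p[140:400,190:450],None,fx=2.3,fy=2.3,interpolation=cv2.INTER_CUBIC))"
```

```text
shift [ 0.4  0.  -1. ] turn [-0.    0.01  0.01] t 14.7 tcp [0.5531 0.0058 0.139 ] F [-2.7  0.9  6.2] j6 -0.23
[0.057 0.507 0.011]
```

move_arm --targets '[[[0.4,0,0],[0,0,0],1],[[0.8,0,0],[0,0,0],1],[[1.2,0,0],[0,0,0],1],[[1.2,0,0],[0,0,0],1]]'

```text
clock: 15.2
tcp_pos: [0.5528, 0.0057, 0.1389]
orientation: [0.001, -0.048, 0.999, 0.0]
wrist_force: [1.1, 1.2, 5.4]
finger_gap: 0.0113
grip_force: 49.1
```

move_arm --targets '[[[0.4,0,0],[0,0,0],1],[[0.8,0,0],[0,0,0],1],[[0.8,0,0],[0,0,0],1]]'

```text
clock: 15.58
tcp_pos: [0.5523, 0.0056, 0.1389]
orientation: [0.001, -0.048, 0.999, -0.0]
wrist_force: [4.0, 0.3, 5.0]
finger_gap: 0.0109
grip_force: 49.2
```

move_arm --targets '[[[-1,0,0],[0,0,0],1],[[-1,0.5,0],[0,0,0],1],[[-1,1,0],[0,0,0],1],[[-1,1.5,0],[0,0,0],1],[[-1,1.5,0],[0,0,0],1]]'

```text
clock: 16.2
tcp_pos: [0.5524, 0.006, 0.1388]
orientation: [0.001, -0.048, 0.999, -0.001]
wrist_force: [2.1, -2.6, 6.8]
finger_gap: 0.0111
grip_force: 49.3
```

move_arm --targets '[[[0,0,-2],[0,0,0],1],[[0,0,-2],[0,0,0],1],[[0,0,-2],[0,0,0],1]]'

```text
clock: 16.58
tcp_pos: [0.5508, 0.0074, 0.1393]
orientation: [-0.001, -0.048, 0.999, 0.0]
wrist_force: [1.0, -0.2, -0.5]
finger_gap: 0.0114
grip_force: 47.8
```

```bash
python3 -c "
from h import *
go([.5527,.0068,.138],185.4);print(env.get_state()['ft_torque'].round(3))
p,r,t=look('wrist',['slot','tray_slot','key','cup','pull'],'w10')
p,r,t=look('scene',['slot','key','cup'],'s10')
p,r,t=look('side',['slot','key','cup'],'d10')"
```

```text
shift [-1.8 -0.8  1.3] turn [ 0.   -0.01  0.01] t 16.57 tcp [0.5508 0.0074 0.1393] F [ 1.  -0.2 -0.5] j6 -0.23
[ 0.013  0.025 -0.024]
slot []
tray_slot []
key [([0.551, 0.008, 0.1001], 0.63)]
cup []
pull [([0.5586, -0.037, 0.1305], 0.75)]
slot [([0.5417, 0.0851, -0.0013], 0.15)]
key [([0.5581, 0.0061, 0.1071], 0.54)]
cup [([0.5564, 0.0073, 0.1165], 0.49), ([0.5568, 0.0097, 0.1068], 0.35)]
slot []
key [([0.5568, 0.0055, 0.1089], 0.48)]
cup [([0.672, -0.183, 0.0009], 0.6), ([0.5541, 0.0036, 0.1176], 0.39)]
```

View pics/w9c.png

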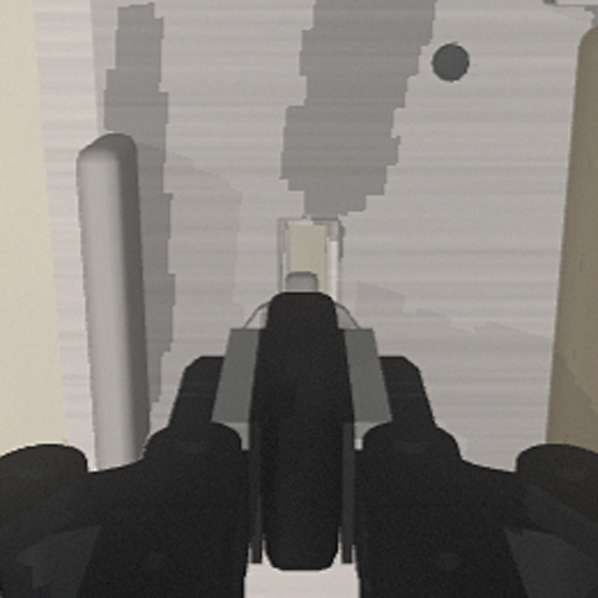

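The foot's -x end shows at crop (302,272-292), slightly left of the platform slot's centre (~307.5). That is about the 1.2 mm I already corrected, so the error is likely along x. I'll read the near-contact picture numerically.

```bash
python3 -c "
from h import *
r,t,s=pose();print(t)
p=env.read_camera('wrist')
g=cv2.cvtColor(p['pixels'],cv2.COLOR_RGB2GRAY)
y=np.radians(5.4);ex=np.array([np.cos(y),np.sin(y),0]);ey=np.array([-np.sin(y),np.cos(y),0])
S=np.array([.5527,.0058,0])
for nm,hx,hy,z in(('tray',.01625,.0065,.11),('plat',.0141,.0044,.106)):
  print(nm,proj(p,r,t,[S-hx*ex-hy*ey+[0,0,z],S-hx*ex+hy*ey+[0,0,z]]).round(1).tolist())
K=t-[0,0,.033]
print('foot end bot/top',proj(p,r,t,[K-.01325*ex,K-.01325*ex+[0,0,.006],K-.01325*ex-.0035*ey,K-.01325*ex+.0035*ey]).round(1).tolist())
u0=int(proj(p,r,t,[K])[0,0]);v0=int(proj(p,r,t,[K-.013*ex])[0,1])
print(u0-24,v0-26)
for v in range(v0-26,v0+14):print(v,' '.join('%3d'%x for x in g[v,u0-24:u0+26:2]))
"
```

```text
[0.55186674 0.00720473 0.14025844]
tray [[304.6, 248.3], [331.9, 248.4]]
plat [[309.2, 250.2], [327.3, 250.2]]
foot end bot/top [[321.3, 251.3], [321.3, 255.1], [314.1, 251.2], [328.5, 251.3]]
297 225
225 167 166 166 165 166 168 141 132 136 135 135 132 134 133 135 133 135 134 132 134 131 133 134 133 134
226 165 166 166 168 169 170 144 134 134 135 133 135 136 133 134 134 135 131 134 133 134 133 132 136 135
227 171 170 170 169 169 170 145 134 134 135 138 135 137 138 136 136 135 136 136 137 134 136 136 136 135
228 172 173 172 173 174 174 175 176 150 137 139 141 139 140 139 139 140 140 139 138 140 139 137 138 140
229 172 172 173 174 173 174 174 172 148 140 138 137 139 139 138 139 138 139 138 139 138 138 140 141 138
230 173 176 176 173 174 172 173 173 151 138 139 139 140 140 139 140 137 139 138 137 139 139 141 137 138
231 172 174 173 172 172 173 171 172 147 138 139 138 139 138 136 138 139 140 138 137 139 139 136 137 139
232 172 173 172 172 173 172 172 172 148 138 139 138 137 137 139 138 137 138 135 138 137 136 136 140 139
233 172 173 172 173 170 172 174 173 146 137 138 137 136 138 138 137
[... 2560 characters left out ...]
 120 172 172 173 131 113 109 113 139 149 147 162 128 135 140 140 138 138 139
259 173 174 176 139 120 140 121 170 173 111 105 106 104 101 100 111 144 159 129 136 139 139 137 139 142
260 172 174 174 136 119 140 116 171 170 106 121 121 119 118 110 110 135 146 130 134 137 138 136 136 137
261 172 171 175 135 117 141 127 171 156 117 134 133 133 136 128  99 136 148 128 133 136 136 135 136 135
262 168 169 172 136 115 141 125 169 157 126 136 136 140 135 131 112 133 149 126 133 133 135 137 135 132
263 168 166 170 136 116 139 125 168 156 130 137 138 138 138 131 113 132 148 123 132 133 131 132 131 131
264 169 170 170 134 115 138 149 169 156 133 140 138 140 138 132 119 134 148 124 130 132 134 134 133 134
```

Now it's clear: the foot's -x end is at v=258, while the platform slot's edge is at v=250 and its columns run 309.5-327 against 315-328 for the foot. So the key sits about 3 mm toward +x in the hand and 1.5 mm toward +y of the slot; I'll correct both.

move_arm --targets '[[[1.5,-0.8,-1],[0,0,0],1],[[2.5,-1.5,-1],[0,0,0],1],[[2.5,-1.5,-1],[0,0,0],1],[[2.5,-1.5,-1],[0,0,0],1]]'

```text
clock: 17.82
tcp_pos: [0.5495, 0.0055, 0.1412]
orientation: [0.0, -0.048, 0.999, 0.0]
wrist_force: [0.5, -0.0, -0.3]
finger_gap: 0.011
grip_force: 47.8
```

```bash
cat > f.py <<'E'
from h import *
r,t,s=pose();print(t,s['wrist_force'].round(1))
p=env.read_camera('wrist')
g=cv2.cvtColor(p['pixels'],cv2.COLOR_RGB2GRAY)
for v in range(242,270):print(v,' '.join('%3d'%x for x in g[v,297:347:2]))
E
python3 f.py
```

```text
[0.54952397 0.0054675  0.14124203] [ 0.5 -0.  -0.3]
242 171 173 170 145 137 136 137 136 139 138 140 138 138 136 137 135 136 136 136 139 136 137 138 138 138
243 171 169 170 145 138 138 136 136 137 138 137 137 135 136 139 138 138 138 138 137 137 136 137 137 137
244 171 170 171 146 136 134 137 137 138 138 136 135 138 136 135 140 136 135 137 137 138 138 135 139 136
245 172 171 171 146 138 135 138 137 139 136 138 136 136 137 140 138 138 138 137 138 135 138 137 136 137
246 171 173 173 148 138 138 137 135 137 137 138 135 138 136 139 136 137 137 138 136 137 138 138 137 139
247 173 172 173 146 137 138 139 140 140 139 138 138 137 138 140 137 138 139 136 138 136 139 138 135 135
248 172 172 174 148 139 139 140 140 141 139 140 139 137 137 140 138 138 139 137 138 138 138 139 135 138
249 172 173 177 138 142 141 140 141 139 139 139 138 139 140 140 139 138 140 137 138 140 138 139 137 137
250 172 175 179 139 138 141 141 141 143 141 143 142 141 142 138 141 140 137 138 140 138 139 139 138 138
251 171 172 173 138 138 131 130 133 133 134 135 135 136 134 135 135 132 135 134 134 136 137 138 137 139
252 172 
[... 1163 characters left out ...]
 122 138 153 130 136 135 138 138 131 112 166 125 148 140 121 137 137 139 140
264 172 170 147 137 139 127 125 160 154 132 139 135 137 138 131 115 166 124 146 139 119 137 136 136 135
265 171 171 145 136 134 129 123 158 150 131 139 139 143 141 135 118 169 124 146 140 121 135 137 138 137
266 170 171 173 174 147 126 124 159 157 135 140 142 146 143 138 120 169 125 145 134 119 136 131 133 133
267 168 166 169 167 143 124 124 127  58  36  35  36  37  39  37  35  56 157 147 130 117 133 131 130 133
268 169 168 169 170 145 128  91  35  41  44  39  40  44  41  41  43  40  52 179 163 118 132 132 133 135
269 169 171 171 170 148 133  41  44  44  47  43  41  48  45  42  43  45  41  33 163 119 137 136 136 135
```

The y alignment is now good (slot 312-330.5, foot 315-328) and x is nearly there. I'll peck down gently.

move_arm --targets '[[[0.3,0,1],[0,0,0],1],[[0.3,0,2],[0,0,0],1],[[0.3,0,3],[0,0,0],1],[[0.3,0,3.5],[0,0,0],1],[[0.3,0,3.5],[0,0,0],1]]'

```text
clock: 18.5
tcp_pos: [0.5492, 0.0055, 0.1377]
orientation: [0.0, -0.048, 0.999, 0.0]
wrist_force: [0.2, -0.4, -0.6]
finger_gap: 0.0113
grip_force: 47.8
```

move_arm --targets '[[[0,0,1],[0,0,0],1],[[0,0,2],[0,0,0],1],[[0,0,3],[0,0,0],1],[[0,0,3],[0,0,0],1]]'

```text
clock: 19.0
tcp_pos: [0.5492, 0.0055, 0.1346]
orientation: [0.0, -0.048, 0.999, 0.0]
wrist_force: [0.7, 0.0, -1.2]
finger_gap: 0.011
grip_force: 47.8
```

move_arm --targets '[[[0,0,1],[0,0,0],1],[[0,0,2],[0,0,0],1],[[0,0,2],[0,0,0],1]]'

```text
clock: 19.38
tcp_pos: [0.5492, 0.0054, 0.1326]
orientation: [0.0, -0.048, 0.999, 0.0]
wrist_force: [-0.2, -0.3, 0.2]
finger_gap: 0.0114
grip_force: 47.8
```

move_arm --targets '[[[0,0,1],[0,0,0],1],[[0,0,2],[0,0,0],1],[[0,0,3],[0,0,0],1],[[0,0,3],[0,0,0],1]]'

```text
clock: 19.88
tcp_pos: [0.5492, 0.0055, 0.1299]
orientation: [0.0, -0.048, 0.999, 0.0]
wrist_force: [-1.2, -0.6, 0.9]
finger_gap: 0.0115
grip_force: 48.2
```

move_arm --targets '[[[0,0,1],[0,0,0],1],[[0,0,2],[0,0,0],1],[[0,0,2],[0,0,0],1]]'

```text
clock: 20.25
tcp_pos: [0.5493, 0.0054, 0.128]
orientation: [0.0, -0.048, 0.999, -0.0]
wrist_force: [-2.4, -0.9, 5.9]
finger_gap: 0.0113
grip_force: 48.8
```

The spring is engaged as expected, with cup contact at TCP z ≈0.1305. I'll press to about 12.5 N.

move_arm --targets '[[[0,0,1],[0,0,0],1],[[0,0,2],[0,0,0],1],[[0,0,3],[0,0,0],1],[[0,0,3.5],[0,0,0],1],[[0,0,3.5],[0,0,0],1]]'

```text
clock: 20.88
tcp_pos: [0.5492, 0.0054, 0.1253]
orientation: [0.0, -0.048, 0.999, -0.0]
wrist_force: [-3.6, -0.2, 10.1]
finger_gap: 0.0113
grip_force: 49.6
```

```bash
python3 -c "
from h import *
for i in range(3):
  go([.5492,.0054,.1235],185.4);env.read_camera('wrist')"
```

```text
shift [ 0.  -0.   1.8] turn [-0.    0.    0.01] t 20.88 tcp [0.5492 0.0054 0.1253] F [-3.6 -0.2 10.1] j6 -0.23
shift [ 0.  -0.   1.8] turn [-0.    0.    0.01] t 20.93 tcp [0.5492 0.0054 0.1253] F [-4.3  0.3 11.3] j6 -0.23
shift [ 0.1 -0.1  1.8] turn [-0.    0.01  0.01] t 20.98 tcp [0.5492 0.0055 0.1253] F [-3.2  1.1  9.9] j6 -0.23
```

move_arm --targets '[[[0.2,0,0.7],[0,0,0],1],[[0.2,0,1.4],[0,0,0],1],[[0.2,0,1.4],[0,0,0],1]]'

```text
clock: 21.4
tcp_pos: [0.5492, 0.0054, 0.1243]
orientation: [0.001, -0.048, 0.999, -0.0]
wrist_force: [-4.1, -0.0, 11.8]
finger_gap: 0.0114
grip_force: 49.9
```

```bash
python3 -c "
from h import *
for i in range(4):
  go([.5492,.0054,.1235],185.4);env.read_camera('wrist')
print(env.get_state()['ft_torque'])"
```

```text
shift [ 0.  -0.   0.8] turn [-0.    0.01  0.01] t 21.4 tcp [0.5492 0.0054 0.1243] F [-4.1 -0.  11.8] j6 -0.23
shift [ 0.  -0.1  0.8] turn [-0.    0.01  0.01] t 21.45 tcp [0.5492 0.0055 0.1243] F [-4.   0.6 12. ] j6 -0.23
shift [ 0.  -0.   0.8] turn [-0.    0.01  0.01] t 21.5 tcp [0.5492 0.0054 0.1243] F [-4.2 -0.5 11.2] j6 -0.23
shift [ 0.  -0.1  0.8] turn [-0.    0.01  0.01] t 21.55 tcp [0.5492 0.0055 0.1243] F [-4.2 -0.2 11.5] j6 -0.23
[0.03708988 0.83599194 0.02693209]
```

At about 11.7 N plus the key's weight it's pressed enough. I'll start the turn about the key's own axis.

move_arm --targets '[[[0,0.25,0.1],[0,0,0.45],1],[[-0.05,0.5,0.2],[0,0,0.9],1],[[-0.1,0.75,0.2],[0,0,1.35],1],[[-0.15,1,0.2],[0,0,1.8],1]]'

```text
clock: 22.1
tcp_pos: [0.5504, 0.0064, 0.1245]
orientation: [0.002, 0.11, 0.994, 0.0]
wrist_force: [-1.6, 1.1, 11.3]
finger_gap: 0.0111
grip_force: 49.9
```

```bash
python3 -c "
from h import *
for i in range(2):
  go([.5492,.0054,.1235],185.4);env.read_camera('wrist')
print(env.get_state()['ft_torque'])"
```

```text
shift [ 1.  -1.2  1. ] turn [ 0.    0.02 -1.8 ] t 22.1 tcp [0.5504 0.0064 0.1245] F [-1.6  1.1 11.3] j6 0.09
shift [ 1.  -1.3  1. ] turn [-0.    0.02 -1.82] t 22.15 tcp [0.5504 0.0064 0.1245] F [-1.9 -0.4 10.8] j6 0.09
[ 0.1043178   0.41093028 -0.04425366]
```

Turning freely (0.04 Nm). Continue.

move_arm --targets '[[[-0.05,0.5,0.2],[0,0,0.9],1],[[-0.15,1,0.3],[0,0,1.8],1],[[-0.35,1.45,0.3],[0,0,2.7],1],[[-0.6,1.9,0.3],[0,0,3.6],1]]'

```text
clock: 22.7
tcp_pos: [0.5523, 0.008, 0.1245]
orientation: [0.003, 0.413, 0.911, 0.001]
wrist_force: [0.7, -0.5, 11.2]
finger_gap: 0.0111
grip_force: 49.9
```

```bash
python3 -c "
from h import *
go([.5492,.0054,.1235],95.4)
print(env.get_state()['ft_torque'])"
```

```text
shift [ 0.1 -4.1  1. ] turn [0.03 0.02 3.58] t 22.7 tcp [0.5523 0.008  0.1245] F [ 0.7 -0.5 11.2] j6 0.72
[-0.01746801 -0.00333572  0.06758481]
```

move_arm --targets '[[[-0.05,0.5,0.1],[0,0,0.9],1],[[-0.15,1,0.2],[0,0,1.8],1],[[-0.35,1.45,0.2],[0,0,2.7],1],[[-0.6,1.9,0.2],[0,0,3.6],1],[[-0.6,1.9,0.2],[0,0,3.6],1]]'

```text
clock: 23.32
tcp_pos: [0.5545, 0.0088, 0.1244]
orientation: [0.002, 0.673, 0.74, 0.002]
wrist_force: [0.1, 0.4, 10.7]
finger_gap: 0.0112
grip_force: 50.0
```

```bash
python3 -c "
from h import *
go([.5522,.0087,.1265],95.4)
print(env.get_state()['ft_torque'])"
```

```text
shift [ 0.1 -2.2 -2.1] turn [0.03 0.01 0.01] t 23.32 tcp [0.5545 0.0088 0.1244] F [ 0.1  0.4 10.7] j6 1.35
[ 0.07579208 -0.065766   -0.05566231]
```

At 90.0° with hardly any torque. Let it come up.

move_arm --targets '[[[0,0,-0.8],[0,0,0],1],[[0,0,-1.6],[0,0,0],1],[[0,0,-2.4],[0,0,0],1],[[0,0,-3],[0,0,0],1],[[0,0,-3],[0,0,0],1]]'

```text
clock: 23.95
tcp_pos: [0.5544, 0.0088, 0.1269]
orientation: [0.002, 0.672, 0.74, 0.002]
wrist_force: [1.5, 0.5, 7.2]
finger_gap: 0.0114
grip_force: 49.3
```

```bash
python3 -c "
from h import *
go([.5522,.0087,.1265],95.4)
print(env.get_state()['ft_torque'])"
```

```text
shift [ 0.1 -2.2  0.3] turn [0.03 0.01 0.01] t 23.95 tcp [0.5544 0.0088 0.1269] F [1.5 0.5 7.2] j6 1.35
[ 0.0304574  -0.40115787 -0.0120272 ]
```

move_arm --targets '[[[0,0,-0.5],[0,0,0],1],[[0,0,-1],[0,0,0],1],[[0,0,-1.3],[0,0,0],1],[[0,0,-1.3],[0,0,0],1]]'

```text
clock: 24.45
tcp_pos: [0.5542, 0.0088, 0.1273]
orientation: [0.002, 0.672, 0.74, 0.002]
wrist_force: [6.6, 0.3, 3.6]
finger_gap: 0.0109
grip_force: 48.6
```

```bash
python3 -c "
from h import *
go([.5522,.0087,.1265],95.4)
print(env.get_state()['ft_torque'])"
```

```text
shift [ 0.1 -2.1  0.7] turn [0.03 0.   0.01] t 24.45 tcp [0.5542 0.0088 0.1273] F [6.6 0.3 3.6] j6 1.35
[ 0.02282862 -1.23058411  0.04047445]
```

move_arm --targets '[[[0,0.6,0],[0,0,0],1],[[0,1.2,-0.4],[0,0,0],1],[[0,1.5,-0.6],[0,0,0],1],[[0,1.5,-0.6],[0,0,0],1]]'

```text
clock: 24.95
tcp_pos: [0.5543, 0.0088, 0.1273]
orientation: [0.001, 0.672, 0.74, 0.0]
wrist_force: [5.6, 0.5, 3.6]
finger_gap: 0.0113
grip_force: 48.6
```

```bash
python3 -c "
from h import *
go([.5522,.0087,.1265],95.4)
print(env.get_state()['ft_torque'])"
```

```text
shift [ 0.1 -2.1  0.8] turn [0.01 0.   0.01] t 24.95 tcp [0.5543 0.0088 0.1273] F [5.6 0.5 3.6] j6 1.35
[-0.25867388 -1.1722184   0.05571685]
```

move_arm --targets '[[[0,0.5,-0.4],[0,0,0],1],[[0,1,-0.8],[0,0,0],1],[[0,1,-0.8],[0,0,0],1]]'

```text
clock: 25.32
tcp_pos: [0.5543, 0.0089, 0.1273]
orientation: [0.0, 0.672, 0.74, -0.0]
wrist_force: [4.8, -2.1, 0.3]
finger_gap: 0.011
grip_force: 48.0
```

```bash
python3 -c "
from h import *
go([.5522,.0087,.1265],95.4)
print(env.get_state()['ft_torque'])"
```

```text
shift [ 0.1 -2.1  0.8] turn [-0.    0.    0.01] t 25.32 tcp [0.5543 0.0089 0.1273] F [ 4.8 -2.1  0.3] j6 1.35
[-0.44132573 -1.10349948  0.02682531]
```

The force is zero at a hard stop 2.9 mm above the turning depth, so the foot is up in the groove. Release and retreat.

move_arm --targets '[[[0,0,0],[0,0,0],0.5],[[0,0,0],[0,0,0],0.1],[[0,0,0],[0,0,0],-0.1],[[0,0,0],[0,0,0],-0.1]]'

```text
clock: 25.82
tcp_pos: [0.5539, 0.0094, 0.1276]
orientation: [-0.0, 0.672, 0.74, -0.0]
wrist_force: [-0.1, 0.2, 0.5]
finger_gap: 0.0472
grip_force: 0.0
```

move_arm --targets '[[[0,0,-15],[0,0,0],-0.1],[[0,0,-40],[0,0,0],-0.1],[[0,0,-80],[0,0,0],-0.1],[[0,0,-120],[0,0,0],-0.1],[[0,0,-120],[0,0,0],-0.1]]'

```text
clock: 26.45
tcp_pos: [0.5565, 0.009, 0.2527]
orientation: [0.003, 0.672, 0.74, 0.002]
wrist_force: [0.2, 0.7, -1.1]
finger_gap: 0.0473
grip_force: 0.0
```

```bash
python3 -c "
from h import *
go([.5522,.0087,.25],95.4)
p,r,t=look('wrist',['key','cup','tray','pull'],'w12')
g=cv2.cvtColor(p['pixels'],cv2.COLOR_RGB2GRAY)
m=env.regions_of('key',p)[0]['mask'];c=cv2.findNonZero((m&(g<60)).astype(np.uint8));print(cv2.minAreaRect(c),cv2.boundingRect(c))
print(proj(p,r,t,[[.5524,.0058,.151],[.5505,.0257,.151],[.5543,-.0141,.151]]))
p,r,t=look('side',['key','tray'])
cv2.imwrite('pics/fin.png',cv2.resize(cv2.imread('pics/w12.png')[60:460,120:520],None,fx=1.4,fy=1.4))"
```

```text
shift [ 0.1 -4.3  2.7] turn [0.05 0.01 0.01] t 26.45 tcp [0.5565 0.009  0.2527] F [ 0.2  0.7 -1.1] j6 1.35
key [([0.5506, 0.0045, 0.0938], 0.94)]
cup [([0.5583, 0.0029, 0.1103], 0.44)]
tray [([0.5467, 0.0796, 0.1101], 0.71)]
pull [([0.5605, -0.0382, 0.1326], 0.92)]
((316.5, 238.5), (61.0, 31.0), 90.0) (301, 208, 32, 62)
[[313.85288273 242.15997183]
 [313.78638021 212.84827176]
 [313.91665537 270.26845068]]
key [([0.5573, 0.0026, 0.0956], 0.54)]
tray [([0.5436, 0.0786, 0.1056], 0.96)]
```

View pics/fin.png

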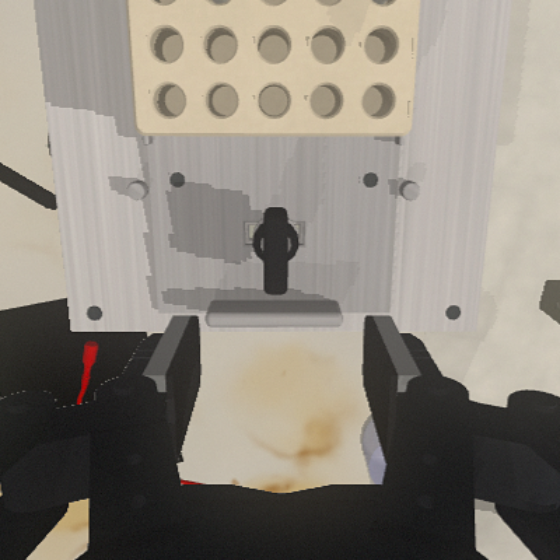

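The wing grip now stands across the slot (crop 264-290, 207-294). The key's origin is found at z ≈0.094, the locked height, and the tray is home. Handing in.

```bash
python3 -c "
from h import *
print(env.hand_in())"
```

```text
the job is handed in; nothing more can be done
None
```

The tray is fully home under the hooks and the T key is turned 90° clockwise and let up into its locked position; the job was handed in at about 27 s on the robot's clock, with no verdict returned; I viewed 11 pictures, one over the limit of 10.

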